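Clear the dead parts off the repair bench

ROBOT

A 7-joint arm with a two-finger parallel gripper is mounted at the origin on the work surface. World frame = base frame: x ahead of the robot, y to its left, z up, the work surface at z = 0. Lengths are in m, angles in rad, forces in N, time in s.
With the tool pointing down it reaches from about 0.425 to 0.925 m from the base axis. Payload 6.8 kg.
Tool frame: the origin (TCP) lies midway between the tips of the shut fingers; the grasp point (between the pads) lies 19 mm behind it; x points along the fingers, y is the direction in which the jaws open and shut, and the axes are right-handed (so a half turn about x gives the same grasp; the last joint's range is limited). The gripper opens to 85 mm and grips with 20 to 120 N. Pads are 22 mm wide; open, the fingers measure 114 mm over their backs; the gripper's body (76 mm by 85 mm) begins 54 mm behind the grasp point. The pads swing forward as they close: fully open they stand 13 mm farther back than shut.
Start: joints at [1.065, 0.477, 0.022, 1.555, -0.011, 1.109, -0.083], TCP at [0.261, -0.622, 0.231] pointing down, gripper open.
Joint ranges: [-2.96, 2.96], [-0.34, 2.1], [-1.41, 1.46], [0.24, 2.44], [-1.37, 4.51], [0.17, 1.92], [-2.96, 2.96]. Speed limits (rad/s): [2.39, 2.39, 3.14, 3.14, 3.14, 3.14, 3.14].

INTERFACE

Orientations are given as a rotation vector (axis times angle).
In Python, from bench import r, viewer, nets gives the robot as it stands.
- The arm moves only by the shell command python3 -m pendant 'ROWS' [FORCE]. ROWS is JSON, one flat list of numbers, 5 for each row, row after row: the finger opening in mm, from 0 to 85.4, then the shift along the tool's x, y, z in mm, then the turn about the tool's x in rad. A call has 1 to 20 rows; each row shifts and turns the commanded pose from where the row before left it, along the tool's axes as they then stand; what a row does not reach is not made up. A row lasts 1/8 s, in which the tool goes at most 62.5 mm and 10.7 degrees, less where a joint would pass 70% of its speed; a pose out of reach is approached as far as the arm can. A call with a gripper value outside its range is refused whole. The fingers move at their own pace and stop on an object; FORCE is the grip in N (left out, the last holds). Time passes only in rows, so rows that do not move let the fingers close. It gives the time, the measured TCP pose, the force and the opening at its end, in the units of the state.
- r.get_obs(): the state, without advancing time (a new reading comes with each control period).
- viewer.grab_frame(name): name is "scene" or "top" or "wrist"; returns (picture, depth): 384x512x3 uint8, red, green, blue; 384x512 float32, m along the optical axis (not along the pixel's ray), 0 where there is no reading.
- viewer.calibration(name): a dict with "mtx" (3x3 intrinsics, pixels), "world_to_cam" (4x4, takes a point from world to camera coordinates). Camera axes: x right, y up, looking along -z (the intrinsics and any distortion apply to the point x, -y, -z); pixel columns grow to the right and rows downward; lengths in m; the calibration is good to about 2 mm. A picture is of the moment at which its call begins: read the wrist's pose just before it. calibration takes no time and is no camera call; for the wrist camera it gives the pose at the moment of the call.
- r.hand_in(): hands the job in, once; it reports no verdict.
Trained networks look in the newest picture that a camera, given by its name, has taken for a name from the list of things; names that differ only in an ending like _2 or _b are one class to them, and where a whole thing is asked for, a point or a joint stands for the part that bears it (a point fixed in the world has none). Each returns a list of dicts, best first, with "score" (0 to 1); they miss things now and then, are a little off and sometimes report something else, mostly with a low value. They report only what shows in the picture. A call takes as long as a camera call.
- nets.look_for(name, camera): "location" ([x, y, z] in m, in world coordinates, good to about 4 mm: the middle of the surface that is visible of it).
- nets.silhouettes(name, camera): "mask" (384x512 bool, what is visible of it).
The state is a dict: "clock": time; "joints": joint angles; "qvel": joint speeds; "tau": joint torques, N m; "tcp_pos": TCP position; "orientation": TCP orientation; "contact_force": force on the tool from outside, world axes, zero at the start; "moment": the same for the moment, N m; "grip_width": finger opening in m.
Only numpy, scipy, OpenCV 4.12 (cv2) and the standard library are available. Lean on these libraries where they do the work, as an engineer would, in place of code of your own. Each camera call takes 0.05 s, during which the arm holds its last target. There are 200 camera calls.

TASK

Clear the two burnt-out parts off the green bench top into the red scrap bin: the blue capacitor with the brown, bulged top and the green terminal block with the charred end. The other blue capacitor, with the clean silver top, is a good spare: leave it standing where it is.

Things in the scene. Friction and masses are not known exactly. Their poses are not given: they have to be found in the camera images.
- bad_cap: Scrap: a loose blue capacitor can standing upright, 35 mm in diameter, 44 mm tall (its brown bulged top adds 5 mm), about 60 g, with a brown scorch on one side and a white stripe on the other. Origin at the centre of the can, 22 mm above the bench while it stands; z along its axis, yaw arbitrary.
- bad_block: Scrap: a loose green terminal block lying on the bench, 60 mm long (its x), 24 mm wide (its y), 26 mm high, about 45 g, with one end (+x) charred black. Origin at its centre, 13 mm above the bench; yaw arbitrary.
- good_cap: Good spare, to be left alone: a loose blue capacitor can standing upright, 35 mm in diameter, 44 mm tall, about 60 g, with a flat clean silver top and no scorch. Origin at its centre, 22 mm above the bench. The three loose parts stand in the middle of the bench top ahead of the robot, in any arrangement, their centres at least 80 mm apart.
- bin: Red open-topped scrap bin, fixed to the bench, 160 mm (its x) by 180 mm (its y) by 70 mm high, walls and floor 4 mm thick. Origin at the centre of its underside, on the bench; turned by up to 17 degrees. It stands to the left or the right of the loose parts; on the other side of them lies a fixed circuit board, 200 by 150 mm, at most 32 mm high. Other clutter on the bench lies beyond x = 0.74 m and is below 50 mm, or far out to the sides.

How it is judged:
By the outcome, as a careful person would: the job done as asked, in the order asked, and still so for the second after the job is handed in, with the robot touching nothing.
It also fails if it takes over 51 s, if anything falls off the work surface, if the arm or the gripper's body presses on something with over 40 N, if the wrist force passes 120 N, or if a joint passes its speed limit or range.

## Working session

There is one attempt and no reset: what is moved stays moved. The work goes in short steps, Python scripts to look and compute and a shell command to move; the robot and the scene stay as the last step left them, time stands still between calls to the robot, and variables do not carry over. Pictures are saved under pics/ and viewed, about 8 in all and at most 12, crops included, and the job is handed in when it is done.

```bash
mkdir -p pics; ls
cat > h.py <<'E'
import numpy as np,cv2
from scipy.spatial.transform import Rotation as R
from bench import r,viewer,nets
def grab(c,name=None):
    p,d=viewer.grab_frame(c)
    if name: cv2.imwrite('pics/'+name,p[:,:,::-1])
    return p,d
def cloud(c,d,m=None):
    k=viewer.calibration(c);K=np.array(k['mtx']);T=np.linalg.inv(np.array(k['world_to_cam']))
    v,u=np.nonzero((d>0)&(m if m is not None else d>0)); z=d[v,u]
    P=np.c_[(u-K[0,2])/K[0,0]*z,-(v-K[1,2])/K[1,1]*z,-z]
    return P@T[:3,:3].T+T[:3,3]
E
python3 - <<'E'
from h import *
np.set_printoptions(precision=4,suppress=True)
print(viewer.calibration('top'))
p,d=grab('top','a.png')
for n in ['bad_cap','bad_block','good_cap','bin']:
    print(n,[(np.round(x['location'],3),round(x['score'],2)) for x in nets.look_for(n,'top')])
    for s in nets.silhouettes(n,'top')[:2]:
        P=cloud('top',d,s['mask']); zt=P[:,2].max(); Q=P[P[:,2]>zt-.012]
        print('  sil',round(s['score'],2),s['mask'].sum(),zt,Q.mean(0),cv2.minAreaRect((Q[:,:2]*1000).astype(np.float32)))
o=r.get_obs();print(o['tcp_pos'],R.from_rotvec(o['orientation']).as_matrix(),o['clock'])
E
```

```text
pics
{'mtx': array([[498.1284,   0.    , 256.9603],
       [  0.    , 498.1284, 192.4369],
       [  0.    ,   0.    ,   1.    ]]), 'world_to_cam': array([[-0.0116, -0.9999,  0.0102, -0.0207],
       [ 0.9893, -0.01  ,  0.1453, -0.5299],
       [-0.1452,  0.0118,  0.9893, -1.0849],
       [ 0.    ,  0.    ,  0.    ,  1.    ]])}
bad_cap [(array([0.474, 0.07 , 0.046]), 0.45)]
  sil 0.68 207 0.0542908940620237 [0.4757 0.0715 0.0478] ((476.7994384765625, 71.92269897460938), (31.341005325317383, 31.634151458740234), 89.35556030273438)
bad_block [(array([0.621, 0.02 , 0.026]), 0.87)]
  sil 0.64 305 0.034481480882808224 [0.6264 0.0197 0.0277] ((626.644775390625, 19.370681762695312), (60.25090789794922, 24.21763038635254), 40.37092971801758)
good_cap [(array([ 0.461, -0.1  ,  0.043]), 0.6)]
bin [(array([ 0.483, -0.326, -0.002]), 0.55)]
  sil 0.85 6469 0.07783575301787793 [ 0.4864 -0.3162  0.0707] ((484.8704833984375, -314.4901428222656), (160.35633850097656, 181.55169677734375), 9.678826332092285)
[ 0.2615 -0.6223  0.2312] [[-0.0001  0.3873 -0.9219]
 [ 0.0001 -0.9219 -0.3873]
 [-1.     -0.0001  0.    ]] 0.45
```

View pics/a.png

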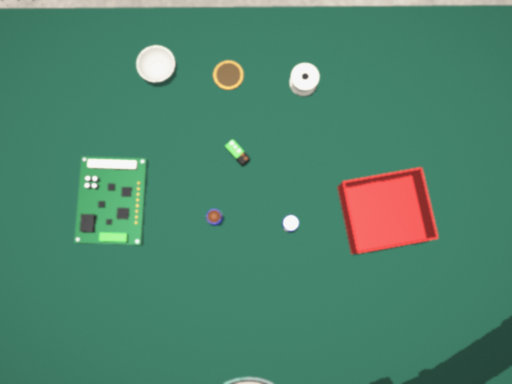

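Top view: the scorched cap is at px (214,216), the block at (237,152) with its charred end lower right, and the silver-topped good cap at (291,223). The bin is on the right at (388,210). All of this agrees with the networks. I'll move over the bad cap first.

```bash
python3 -m pendant '[85,0,-33,-50,0, 85,0,-33,-50,0, 85,0,-33,-50,0, 85,0,-33,-50,0, 85,0,-33,-50,0, 85,0,-33,-50,0, 85,12,-51,-24,0, 85,12,-51,-24,0, 85,12,-51,-24,0, 85,12,-51,-24,0, 85,12,-51,-24,0, 85,12,-51,-24,0, 85,12,-51,-24,0, 85,0,0,0,0, 85,0,0,0,0]' 40
cat >> h.py <<'E'
def goto(x,y,z):
    o=r.get_obs();M=R.from_rotvec(o['orientation']).as_matrix()
    print('tcp',np.round(o['tcp_pos'],4),'yawY',round(float(np.degrees(np.arctan2(M[1,1],M[0,1]))),1),'d(mm)',np.round(1000*M.T@(np.array([x,y,z])-o['tcp_pos']),1),'w',o['grip_width'],'F',np.round(o['contact_force'],1),'t',o['clock'])
E
python3 - <<'E'
from h import *
np.set_printoptions(precision=4,suppress=True)
p,d=grab('wrist','b.png')
for n in ['bad_cap','good_cap']:
    for s in nets.silhouettes(n,'wrist')[:2]:
        P=cloud('wrist',d,s['mask']); P=P[P[:,2]<.06];Q=P[P[:,2]>.036]
        print(n,round(s['score'],2),s['mask'].sum(),Q.mean(0),cv2.minAreaRect((Q[:,:2]*1000).astype(np.float32)))
goto(.476,.0715,.008)
E
```

```text
clock: 2.33
tcp_pos: [0.478, 0.0703, 0.1473]
orientation: [2.002, 0.404, -2.003]
contact_force: [0.2, -0.4, 0.3]
grip_width: 0.0851
bad_cap 0.77 1890 [0.4777 0.0715 0.0457] ((476.3685607910156, 70.89891815185547), (34.17588424682617, 34.16828536987305), 67.19608306884766)
good_cap 0.69 1678 [ 0.4652 -0.0975  0.0433] ((465.2707824707031, -99.6396484375), (22.47039031982422, 35.10003662109375), 1.1280440092086792)
tcp [0.4782 0.069  0.1475] yawY -67.4 d(mm) [139.5  -3.2   1.1] w 0.08513253918558897 F [ 0.1 -0.5  0.1] t 2.475
```

View pics/b.png

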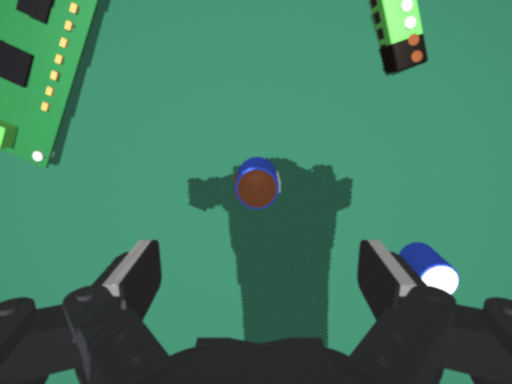

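The wrist view shows the brown-topped cap at px (257,187), centred between the fingers. The good cap at (430,270) is clear of them. I'll descend, grip and lift.

```bash
python3 -m pendant '[85,50,-3,1,0, 85,50,0,0,0, 85,25,0,0,0, 85,14,0,0,0, 85,0,0,0,0, 25,0,0,0,0, 25,0,0,0,0, 25,0,0,0,0, 25,0,0,0,0, 25,0,0,0,0, 25,0,0,0,0]' 40
python3 - <<'E'
from h import *
goto(.486,-.315,.14)
E
```

```text
clock: 3.85
tcp_pos: [0.4765, 0.0731, 0.0092]
orientation: [2.004, 0.403, -2.001]
contact_force: [-1.7, -0.8, 6.7]
grip_width: 0.034
tcp [0.4765 0.0731 0.0092] yawY -67.2 d(mm) [-130.8  361.5  141.4] w 0.033977378266490936 F [-1.7 -0.8  6.7] t 3.85
```

```bash
python3 -m pendant '[25,-30,0,0,0, 25,-50,0,0,0, 25,-50,0,0,0, 25,0,40,16,0, 25,0,50,20,0, 25,0,50,20,0, 25,0,50,20,0, 25,0,50,20,0, 25,0,50,20,0, 25,0,47,19.5,0, 25,0,0,0,0, 25,0,0,0,0]'
python3 - <<'E'
from h import *
goto(.482,-.29,.03)
grab('scene','c.png')
E
```

```text
clock: 5.35
tcp_pos: [0.4813, -0.2895, 0.1383]
orientation: [2.003, 0.404, -2.003]
contact_force: [-1.0, -0.2, -1.0]
grip_width: 0.034
tcp [ 0.4813 -0.2895  0.1383] yawY -67.2 d(mm) [108.3   0.8  -0.4] w 0.033993929976953004 F [-1.  -0.2 -1. ] t 5.35
```

View pics/c.png

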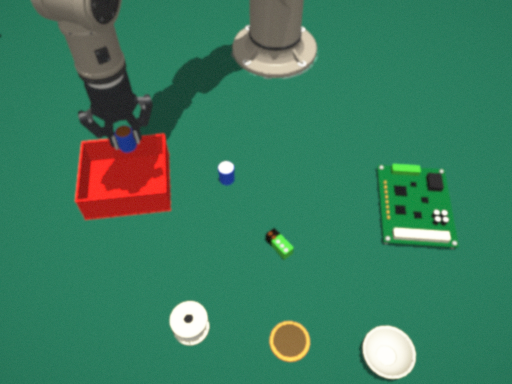

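The cap is held at px (125,138), above the bin's near side. I'll lower it, release and retreat.

```bash
python3 -m pendant '[25,40,0,0,0, 25,45,0,0,0, 25,33,0,0,0, 25,0,0,0,0, 55,0,0,0,0, 55,0,0,0,0, 55,0,0,0,0, 55,0,0,0,0, 55,-40,0,0,0, 55,-50,0,0,0, 55,-50,0,0,0, 55,0,0,0,0]'
python3 - <<'E'
from h import *
goto(.626,.0195,.15)
grab('top','d.png')
p=cv2.imread('pics/d.png');cv2.imwrite('pics/d2.png',cv2.resize(p[120:270,190:450],None,fx=3,fy=3))
E
```

```text
clock: 6.9
tcp_pos: [0.4841, -0.2915, 0.1648]
orientation: [2.008, 0.397, -1.994]
contact_force: [0.2, 0.3, -0.5]
grip_width: 0.0549
tcp [ 0.4841 -0.2915  0.1648] yawY -67.2 d(mm) [  14.6 -232.  -251.1] w 0.05489103526513368 F [ 0.2  0.3 -0.5] t 6.9
```

View pics/d2.png

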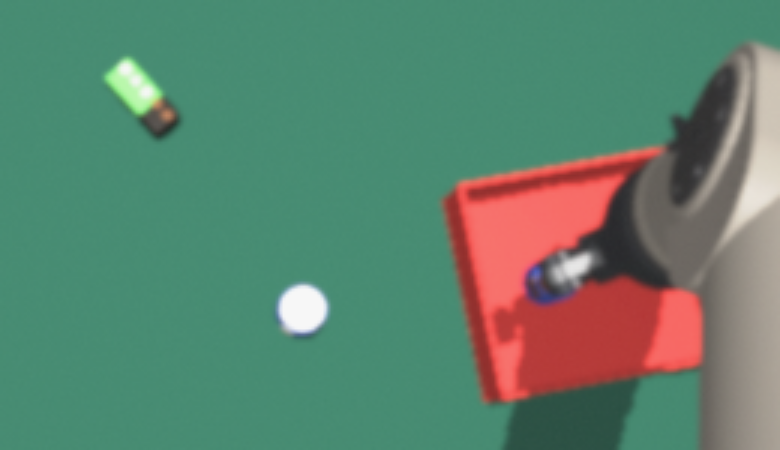

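The cap is in the bin at px (548,283). Good cap (302,309) and block (143,98) are unmoved. Next I go over the block, turning the jaws across it.

```bash
python3 -m pendant '[85,0,-38.7,-41.8,0, 85,0,-38.7,-41.8,0, 85,0,-38.7,-41.8,0, 85,0,-38.7,-41.8,0, 85,0,-38.7,-41.8,0, 85,14,-38.7,-41.8,0, 85,0,0,0,-0.154, 85,0,0,0,-0.153, 85,0,0,0,0, 85,0,0,0,0]'
python3 - <<'E'
from h import *
p,d=grab('wrist','e.png')
for s in nets.silhouettes('bad_block','wrist')[:2]:
    P=cloud('wrist',d,s['mask']);Q=P[(P[:,2]>.02)&(P[:,2]<.036)]
    q=cv2.minAreaRect((Q[:,:2]*1000).astype(np.float32));print(round(s['score'],2),s['mask'].sum(),Q.mean(0),q)
    goto(q[0][0]/1000,q[0][1]/1000,.006)
goto(.6265,.0195,.006)
E
```

```text
clock: 8.2
tcp_pos: [0.6222, 0.0207, 0.1454]
orientation: [1.813, 0.664, -1.816]
contact_force: [-0.1, -0.6, 0.3]
grip_width: 0.085
0.62 2261 [0.62786413 0.02044253 0.02631756] ((626.4375, 19.629638671875), (59.980560302734375, 23.93027114868164), 41.1536865234375)
tcp [0.6225 0.0208 0.1459] yawY -49.7 d(mm) [139.9   3.5  -2.3] w 0.08542203393815664 F [0.4 0.  0.8] t 8.3
tcp [0.6225 0.0208 0.1459] yawY -49.7 d(mm) [139.9   3.6  -2.3] w 0.08542203393815664 F [0.4 0.  0.8] t 8.3
```

View pics/e.png

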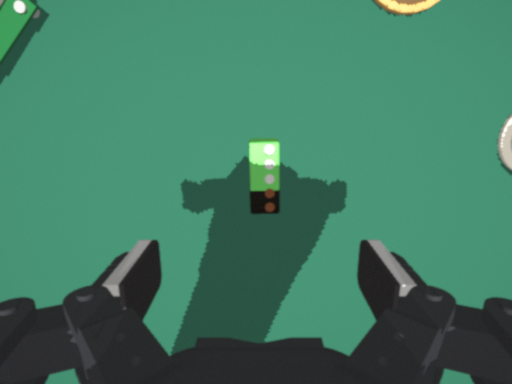

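The block at px (265,177) is aligned with the jaws. Descend, grip and lift.

```bash
python3 -m pendant '[85,50,3.5,-2,0, 85,50,0,0,0, 85,25,0,0,0, 85,16.5,0,0,0, 85,0,0,0,0, 15,0,0,0,0, 15,0,0,0,0, 15,0,0,0,0, 15,0,0,0,0, 15,0,0,0,0, 15,0,0,0,0, 15,0,0,0,0, 15,-30,0,0,0, 15,-50,0,0,0, 15,-60,0,0,0, 15,0,0,0,0]' 40
python3 - <<'E'
from h import *
goto(.4917,-.3495,.14)
grab('wrist','f.png')
E
```

```text
clock: 10.3
tcp_pos: [0.63, 0.0203, 0.1502]
orientation: [1.821, 0.663, -1.803]
contact_force: [0.3, 0.0, -1.3]
grip_width: 0.0234
tcp [0.63   0.0203 0.1502] yawY -49.6 d(mm) [  8.5 192.1 344.9] w 0.023426421950952337 F [ 0.3  0.  -1.3] t 10.3
```

View pics/f.png

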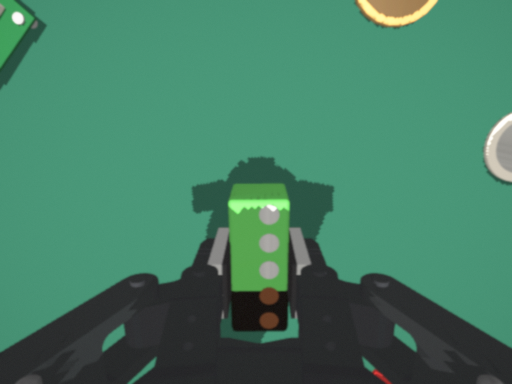

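The block is held level between the pads. I'll carry it over the far half of the bin and turn it to line up with the bin.

```bash
python3 -m pendant '[15,0,22,40,0, 15,0,29,50,0, 15,0,29,51,0, 15,0,29,51,0, 15,0,29,52,0, 15,0,29,52,0, 15,0,29,52,0, 15,0,0,0,0.177, 15,0,0,0,0.177, 15,0,0,0,0.176, 15,0,0,0,0, 15,0,0,0,0]'
python3 - <<'E'
from h import *
p,d=grab('wrist','g.png')
goto(.493,-.3564,.02)
for s in nets.silhouettes('bad_cap','wrist')[:2]:
    P=cloud('wrist',d,s['mask']);print(round(s['score'],2),s['mask'].sum(),np.median(P,0),P.min(0),P.max(0))
print([(np.round(x['location'],3),x['score']) for x in nets.look_for('bad_cap','wrist')])
E
```

```text
clock: 11.85
tcp_pos: [0.4879, -0.3547, 0.1438]
orientation: [2.127, 0.191, -2.13]
contact_force: [-0.8, -0.6, -1.0]
grip_width: 0.023
tcp [ 0.4881 -0.3548  0.1441] yawY -79.8 d(mm) [124.1   2.5  -4.7] w 0.023245855956292222 F [ 0.9  0.5 -0.9] t 11.9
0.79 2236 [ 0.48553879 -0.29181668  0.04917999] [ 0.44757415 -0.30692272  0.00295817] [ 0.49834918 -0.25876061  0.05447041]
[(array([ 0.484, -0.291,  0.05 ]), 0.84)]
```

View pics/g.png

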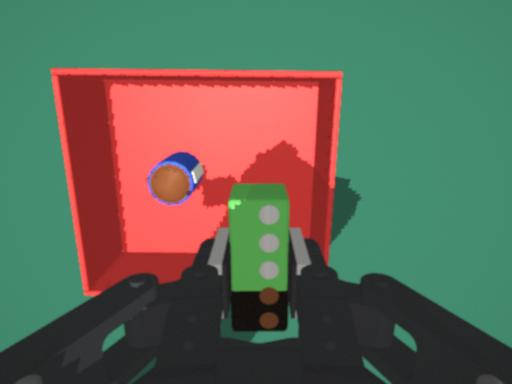

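The cap stands in the bin at px (175,178) with room beside it. Lower the block, release and retreat.

```bash
python3 -m pendant '[15,40,2.5,-4.5,0, 15,50,0,0,0, 15,34,0,0,0, 15,0,0,0,0, 15,0,0,0,0, 40,0,0,0,0, 40,0,0,0,0, 40,0,0,0,0, 40,0,0,0,0, 40,-30,0,0,0, 40,-50,0,0,0, 40,-60,0,0,0, 40,-60,0,0,0, 40,0,-10,50,0, 40,0,0,50,0, 40,0,0,0,0, 40,0,0,0,0]'
python3 - <<'E'
from h import *
goto(0,0,0)
grab('wrist','h1.png')
a=cv2.imread('pics/h1.png')
p,d=grab('top','h2.png')
cv2.imwrite('pics/h.png',np.hstack([cv2.resize(a,(400,300)),cv2.resize(p[120:270,190:390,::-1],(400,300))]))
for n in ['bad_block','bad_cap','good_cap']:
  for c in ['wrist','top']: print(n,c,[(np.round(x['location'],3),round(x['score'],2)) for x in nets.look_for(n,c)])
E
```

```text
clock: 14.12
tcp_pos: [0.394, -0.3649, 0.2222]
orientation: [2.132, 0.184, -2.127]
contact_force: [0.8, 0.6, 0.8]
grip_width: 0.0403
tcp [ 0.394  -0.3649  0.2222] yawY -80.0 d(mm) [ 220.5 -428.3  325.2] w 0.040317636311258766 F [0.8 0.6 0.8] t 14.125
bad_block wrist [(array([ 0.491, -0.349,  0.029]), 0.79)]
bad_block top [(array([ 0.488, -0.35 ,  0.026]), 0.66)]
bad_cap wrist [(array([ 0.48 , -0.291,  0.049]), 0.89)]
bad_cap top [(array([ 0.479, -0.283,  0.052]), 0.68)]
good_cap wrist [(array([ 0.461, -0.116,  0.016]), 0.62)]
good_cap top [(array([ 0.461, -0.097,  0.045]), 0.78)]
```

View pics/h.png

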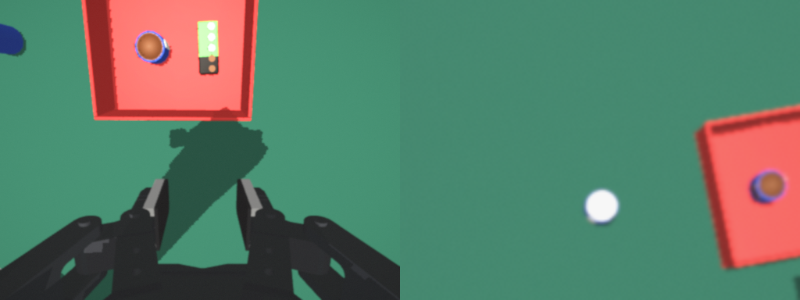

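Both scrap parts are in the bin (left half: cap at (152,47), block at (208,47)). The good cap stands unmoved (right half: (602,206)), and the gripper is empty and clear.

```bash
python3 -c "
from bench import r
print(r.hand_in())"
```

```text
the job is handed in; nothing more can be done
None
```

I put the bad capacitor in the red scrap bin first, then the charred terminal block, and handed the job in at about 14 s of the 51 s allowed.

- **Scrap parts:** the last wrist picture shows both parts inside the bin. The capacitor is upright at about (0.48, −0.29) and the block lies flat at about (0.49, −0.35).
- **Good spare:** the top camera shows the good capacitor standing at (0.461, −0.097), against (0.461, −0.100) at the start, so it did not move.
- **Robot:** the gripper is empty at z = 0.22 m, clear of everything, with only noise-level force (about 1 N).

**Disagreements:** the wrist camera's network put the good capacitor at (0.461, −0.116, 0.016). It was cut off at the edge of that picture, so only its side showed, and I went by the top view. The two cameras also differed by about 8 mm on the bad capacitor's y position, but both place it well inside the bin. No checks failed.

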